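# Dock a fixture plate on the measuring table and cam it tight

## Task

Slide the loose fixture plate between the guide rails of the docking station, without ramming it, until its pull bolt is in the open cam and you feel the plate on the sprung plungers between the seat buttons. Then turn the cam's wing clockwise, seen from above, by feel, roughly half a turn, until the hook has drawn the plate home on the seat buttons and the cam has gone firm: snug, not forced. Let go and leave the other gauges where they stand.

Things in the scene. Friction and masses are not known exactly. Their poses are not given: they have to be found in the camera images.
- dock: Docking station fixed on the granite. Origin on the granite, midway between the rails, in the plane of the seat buttons' faces; x points the way the plate is pushed home, z up. Behind the seats a 34 mm high aluminium wall starts at x = 4 mm with a 19 mm slot in its middle for the bolt, then the cam housing (up to x = 87 mm, 82 mm wide, 34 mm high).
- rail_mouth (a point): Where the plate enters the guide rails: on the dock's centre line, 130 mm before the seat plane, on the granite; same axes as the dock. The two oiled steel rails, 12 mm high, have inner faces 51 mm either side of the centre line from the seat plane back to x = -100 mm of the dock and flare outward from there to about 60 mm either side at the mouth.
- seats: The two fixed steel seat buttons on the wall, 12 mm in diameter, 9 mm above the granite and 40 mm either side of the centre line; origin and axes are the dock's. Between them, 25 mm either side, two sprung plungers (2 N per mm each) stand 3 mm proud of the buttons and push an unlocked plate back off them.
- cam_wing (a point): Middle of the black wing on the cam disc, on its vertical axis, 45 mm behind the seat plane, 60 mm above the granite; turns with the cam. The wing is an upright bar 10 mm thick (its x), 46 mm long (its y), 41 to 75 mm above the granite, on a steel disc 64 mm across. At cam angle 0 its axes are the dock's: wing parallel to the seat plane, the disc's engraved line towards the plate.
- cam (a joint): Cam angle, rad: 0 to 0.12 at the start (mouth open to the plate), grows clockwise seen from above, ends at 3.6. A friction ring: 0.25 N m turns it while free, and it stays where left, also loaded. The bolt's length is set by hand, up to 3.5 mm either way, not known beforehand: the hook catches at about 1 to 2.5 rad, draws 5 mm per rad, and the plate meets the buttons at 1.6 to 3 rad.
- hook: The greased spiral hook under the disc that takes the bolt head; origin on the cam axis at the granite, turns with the cam. With the plate on the buttons, stiff disc springs on the bolt raise the pull by some 150 N per rad of turning, and each N of pull adds about 0.005 N m to the wing's torque (on top of the ring's 0.25): snug is 25 to 40 N, and 60 N must not be passed.
- plate_bar (a point): Middle of the plate's dark carrying bar: round, 14 mm thick, 56 mm long along the plate's y, centre 62 mm above the plate's underside, on a post 22 mm to each side. Axes are the plate's: x towards the bolt, z up. The plate's front edge is 85 mm ahead of it. A 42 mm wide flange, 10 mm high, is clamped 56 mm ahead of the bar, and a 12 mm high boss stands at the front edge.
- plate_front (a point): Middle of the plate's front face, 9 mm above its underside, axes as the plate's; in the seat plane when home. From this face the pull bolt (neck 8 mm thick, 20 mm above the granite) stands out and ends in an upright round cross-pin, 12 mm thick and 27 mm high, centred 33 mm ahead of the face, give or take 3.5 mm.
- plate: The loose aluminium fixture plate with its bolt, 130 mm along x, 100 mm wide, 18 mm thick, 0.65 to 1 kg, lying flat on the granite; origin under its centre, 20 mm ahead of the bar, 65 mm behind the front face. It starts before the mouth of the rails, bolt towards the dock, up to 20 mm aside and 0.25 rad askew.
- vblock_mid (a point): A loose steel V-block, 70 x 50 x 44 mm: bystander.
- ring_mid (a point): A loose steel ring gauge, 70 mm in diameter, 18 mm high: bystander.
- plug_mid (a point): A dark plug gauge standing on end, 32 mm in diameter, 85 mm high: bystander.
- slip_mid (a point): A closed wooden gauge-block case, 100 x 70 x 35 mm: bystander.
Mind the look-alikes: they are no part of the job. Several things have the shape of the plate; the one meant has the colours described above.

How it is judged:
By the outcome, as a careful person would: the job done as asked, in the order asked, and still so for the second after the job is handed in, with the robot touching nothing.
It also fails if it takes over 70 s, if anything falls off the work surface, if the arm or the gripper's body presses on something with over 40 N, if the wrist force passes 120 N, or if a joint passes its speed limit or range.

## Robot

A 6-joint arm with a two-finger parallel gripper is mounted at the origin on the work surface. World frame = base frame: x ahead of the robot, y to its left, z up, the work surface at z = 0. Lengths are in m, angles in degrees, forces in N, time in s.
With the tool pointing down it reaches from about 0.35 to 0.85 m from the base axis. Payload 8.1 kg.
Tool frame: the origin (TCP) lies midway between the tips of the shut fingers; the grasp point (between the pads) lies 19 mm behind it (grip_depth is the distance from the TCP to the grasp point, in m); z points along the fingers, y is the line along which they close (so a half turn about z gives the same grasp; the last joint's range is limited). The gripper opens to 85 mm and grips with 20 to 120 N. Pads are 22 mm wide; open, the fingers measure 114 mm over their backs; the gripper's body (76 mm by 85 mm) begins 54 mm behind the grasp point. The pads swing forward as they close: fully open they stand 13 mm farther back than shut.
Start: joints at [-73.533, 7.471, 85.268, -0, 87.261, -4.893], TCP at [0.219, -0.559, 0.231] pointing down, gripper open.
Joint ranges: [-169.43, 169.43], [-51.17, 129.36], [1.28, 143.12], [-76.62, 256.62], [0, 156.53], [-152.29, 152.29]. Speed limits (degrees/s): [136.94, 136.94, 159.86, 180, 180, 180].

## Interface

Orientations are given as [roll, pitch, yaw] about the fixed x, y, z axes, in that order (R = Rz(yaw) Ry(pitch) Rx(roll)).
In Python, from rig import * gives the robot as it stands. The module is installed in compiled form; this text tells all that it offers.
- The arm moves only by the tool play_rows, never from a script. Its arguments are lists of equal length, an entry for each row: "delta_pos": the shift along the tool's x, y, z in cm, a list of three; "rot": the turn, a rotation vector about the tool's x, y, z in rad, a list of three; "fingers": the gripper's target within -1 to 1 (shut at 1, half-way at 0, fully open at -1). A call has exactly 8 rows; each row shifts and turns the commanded pose from where the row before left it, along the tool's axes as they then stand; what a row does not reach is not made up. A row lasts 1/10 s, in which the tool goes at most 50 mm and 8.59 degrees, less where a joint would pass 70% of its speed; a pose out of reach is approached as far as the arm can. A call is refused whole if a number of a shift passes 5 or a number of a turn 0.15, either way. A call with a gripper value outside its range is refused whole. The fingers move at their own pace and stop on an object; "force" is the grip in N (left out, the last holds). Time passes only in rows, so rows that do not move let the fingers close, or fill a call up. It gives the time, the measured TCP pose, the force, the opening and the grip force at its end, in the units of the state.
- get_obs(): the state, without advancing time (a new reading comes with each control period).
- get_image(name): name is "scene" or "top" or "wrist"; returns a dict with "color" (420x560x3 uint8, blue, green, red), "fovy" (degrees; the focal length in pixels is half the picture's height over the tangent of half this angle, whatever the lens; pixels are square), "cx", "cy" (the principal point, pixels), "R" (3x3) and "t" (3): a world point X has camera coordinates R X + t. Camera axes: x right, y down, z forward; pixel columns grow to the right and rows downward; lengths in m; the calibration is good to about 2 mm. A picture is of the moment at which its call begins. There is no depth.
- sign_off(): hands the job in; it is judged then, once.
Trained networks look in the newest picture that a camera, given by its name, has taken for a name from the list of things; names that differ only in an ending like _2 or _b are one class to them, and where a whole thing is asked for, a point or a joint stands for the part that bears it (a point fixed in the world has none). Each returns a list of dicts, best first, with "conf" (0 to 1); they miss things now and then, are a little off and sometimes report something else, mostly with a low value. They report only what shows in the picture. A call takes as long as a camera call. They do not tell look-alikes from the thing itself.
- find_in(camera, thing): "box" ([left, top, width, height] as shares, 0 to 1, of the picture: columns of its width, rows of its height, round what is visible of it).
- landmark_of(camera, thing): "centre" ([column, row] as shares, 0 to 1, of the picture: columns of its width, rows of its height: a listed point, or the origin of a listed thing).
The state is a dict: "time": time; "q": joint angles; "joint_vel": joint speeds; "effort": joint torques, N m; "tool_pos": TCP position; "eef_rot": TCP orientation; "ft_force": force on the tool from outside, world axes, zero at the start; "wrist_torque": the same for the moment, N m; "gripper_width": opening from 0.0 (shut) to 1.0 (fully open); "grasp_force": force on a finger pad.
Only numpy, scipy, OpenCV 4.12 (cv2) and the standard library are available. Lean on these libraries where they do the work, as an engineer would, in place of code of your own. Each camera call takes 0.05 s, during which the arm holds its last target. There are 200 camera calls.

## Working session

There is one attempt and no reset: what is moved stays moved. The work goes in short steps, Python scripts to look and compute and a tool call to move; the robot and the scene stay as the last step left them, time stands still between calls to the robot, and variables do not carry over. Pictures are saved under pics/ and viewed, at most 10 in all, crops included, and the job is handed in when it is done.

Besides the shell and the picture viewer there is one more tool, called after "Emit:" as name(argument=value, ...) on one line, values as JSON. play_rows: Moves the arm, as the interface text tells. Its arguments: {"type":"object","properties":{"delta_pos":{"type":"array"},"rot":{"type":"array"},"fingers":{"type":"array"},"force":{"type":"number"}},"required":["delta_pos","rot","fingers"]}

```bash
mkdir -p pics; cat > h.py <<'E'
from rig import *
import numpy as np, cv2
from scipy.spatial.transform import Rotation as Ro
def ray(im,px):
    f=im["color"].shape[0]/2/np.tan(np.radians(im["fovy"])/2)
    d=im["R"].T@np.array([(px[0]-im["cx"])/f,(px[1]-im["cy"])/f,1]); return -im["R"].T@im["t"],d
def onz(im,px,z):
    o,d=ray(im,px); return o+d*(z-o[2])/d[2]
def proj(im,X):
    f=im["color"].shape[0]/2/np.tan(np.radians(im["fovy"])/2)
    c=im["R"]@np.array(X)+im["t"]; return [im["cx"]+f*c[0]/c[2],im["cy"]+f*c[1]/c[2]]
E
python3 - <<'E'
from h import *
for c in ["top","scene"]:
    im=get_image(c); cv2.imwrite(f"pics/{c}0.png",im["color"])
    print(c,-im["R"].T@im["t"],im["fovy"])
    for n,z in [("dock",0),("rail_mouth",0),("cam_wing",.06),("plate_bar",.062),("plate_front",.009),("plate",0),("vblock_mid",.022),("ring_mid",.009),("plug_mid",.042),("slip_mid",.017)]:
        for r in landmark_of(c,n)[:3]:
            p=np.array(r["centre"])*[560,420]; print(n,round(r["conf"],2),p.round(0),onz(im,p,z).round(4))
print(get_obs())
E
```

```text
top [ 0.35286228 -0.06104609  1.12377303] 49.188257662559224
dock 0.72 [179. 209.] [0.52   0.1535 0.    ]
cam_wing 0.79 [154. 207.] [0.5156 0.201  0.06  ]
plate_bar 0.93 [106. 319.] [0.2594 0.2959 0.062 ]
plate_bar 0.91 [300. 117.] [ 0.7389 -0.1402  0.062 ]
plate_bar 0.86 [281. 198.] [ 0.5397 -0.0943  0.062 ]
plate_front 0.95 [133. 286.] [0.3317 0.2544 0.009 ]
plate_front 0.81 [249. 199.] [ 0.5447 -0.0191  0.009 ]
plate_front 0.6 [264. 134.] [ 0.7131 -0.053   0.009 ]
plate 0.9 [121. 310.] [0.2753 0.2829 0.    ]
plate 0.81 [276. 198.] [ 0.5492 -0.0834  0.    ]
plate 0.77 [281. 130.] [ 0.7264 -0.0966  0.    ]
vblock_mid 0.87 [213. 262.] [0.389  0.0643 0.022 ]
vblock_mid 0.65 [282. 199.] [ 0.5431 -0.0988  0.022 ]
ring_mid 0.75 [148. 126.] [0.7283 0.2405 0.009 ]
plug_mid 0.73 [282. 198.] [ 0.5435 -0.0976  0.042 ]
plug_mid 0.57 [348. 118.] [ 0.7452 -0.2588  0.042 ]
slip_mid 0.75 [393. 238.] [ 0.4535 -0.368   0.017 ]
scene [1.10248485 0.64157933 0.82476828] 46.68878491700234
dock 0.6 [332. 291.] [0.523  0.1462 0.    ]
rail_mouth 0.63 [350. 242.] [0.3702 0.0555 0.    ]
cam_wing 0.82 [349. 2
[... 722 characters left out ...]
57 -0.3817  0.017 ]
{'time': 1.1, 'q': array([-7.35346199e+01,  7.47053872e+00,  8.52668757e+01,  9.53512385e-04,
        8.72618479e+01, -4.89306752e+00]), 'joint_vel': array([ 0.00800584, -0.02663036, -0.03013558,  0.05010799, -0.08250667,
       -0.0037101 ]), 'effort': array([-3.53357818e-04, -5.69338202e+01, -5.00868237e+01, -3.32407467e-05,
        1.27675496e-03, -2.56819931e-05]), 'tool_pos': array([ 0.21854993, -0.55879077,  0.23130764]), 'eef_rot': array([ 1.79999184e+02, -8.86037072e-04,  2.13584021e+01]), 'ft_force': array([0.13978687, 0.62085371, 0.58443172]), 'wrist_torque': array([ 0.00393666,  0.00973065, -0.01245846]), 'grasp_force': 0.0, 'gripper_width': 1.0027416622411638}
```

View pics/top0.png

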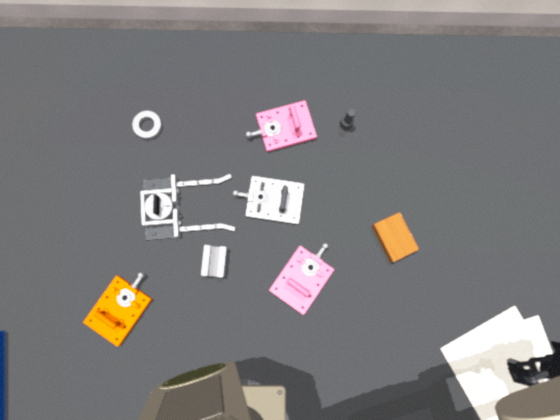

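View pics/scene0.png

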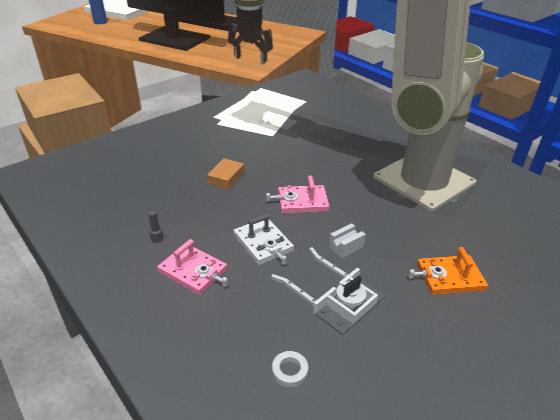

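The top picture shows the aluminium plate with the dark bar at about (276,200), its bolt pointing left to (236,194). The dock is at (160,208) with its mouth to the right. The pink and orange plates are look-alikes.

```bash
python3 - <<'E'
from h import *
im=cv2.imread("pics/top0.png")[165:250,135:310]
cv2.imwrite("pics/top0c.png",cv2.resize(im,None,fx=4.5,fy=4.5,interpolation=cv2.INTER_CUBIC))
E
```

```text
(no output)
```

View pics/top0c.png

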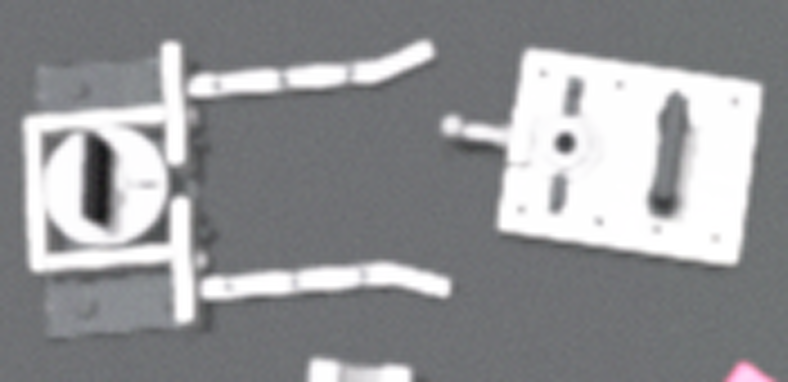

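The crop shows the plate's corners at (527,48), (762,84), (738,265) and (499,231). The rails' inner edges run (195,97)-(375,80) and (203,279)-(380,263).

```bash
python3 - <<'E'
from h import *
im=get_image("top")
g=lambda x,y,z:onz(im,[135+(x+.5)/4.5-.5,165+(y+.5)/4.5-.5],z)
c=np.array([g(*p,.018) for p in [(527,48),(762,84),(738,265),(499,231)]])
print(c.round(4)); ctr=c.mean(0); fx=(c[0]+c[3]-c[1]-c[2])/2; psi=np.arctan2(fx[1],fx[0]); print("plate ctr",ctr,np.linalg.norm(fx),"yaw",np.degrees(psi),"bar",ctr[:2]-.02*np.r_[np.cos(psi),np.sin(psi)])
for a in [(677,95),(660,210)]: print("bar end",g(*a,.065))
a,b,d,e=[g(*p,.012) for p in [(195,97),(375,80),(203,279),(380,263)]]
print(a,b,d,e)
for u,v in((b,a),(e,d)): print("rail yaw",np.degrees(np.arctan2(*(v-u)[[1,0]])))
print("centre",(a+d)/2,(b+e)/2,np.linalg.norm(a-d),np.linalg.norm(b-e))
print("wing top",g(92,135,.075),g(104,222,.075),"disc",g(106,183,.04))
im=get_image("wrist");print(-im["R"].T@im["t"],get_obs()["tool_pos"],im["R"])
E
```

```text
[[ 0.6032 -0.0239  0.018 ]
 [ 0.5848 -0.1527  0.018 ]
 [ 0.485  -0.1396  0.018 ]
 [ 0.5019 -0.0105  0.018 ]]
plate ctr [ 0.54372198 -0.08167651  0.018     ] 0.13021389025577265 yaw 82.17582310925307 bar [ 0.54099931 -0.10149032]
bar end [ 0.56846012 -0.10429487  0.065     ]
bar end [ 0.50756448 -0.09580447  0.065     ]
[0.57475944 0.15739493 0.012     ] [0.58552188 0.05936405 0.012     ] [0.47476265 0.1488497  0.012     ] [0.48453988 0.05377463 0.012     ]
rail yaw 96.26519824664612
rail yaw 95.87148339102937
centre [0.52476105 0.15312231 0.012     ] [0.53503088 0.05656934 0.012     ] 0.10036124357106252 0.10113657555899401
wing top [0.54160026 0.19696091 0.075     ] [0.49653396 0.18858603 0.075     ] disc [0.52217526 0.19689088 0.04      ]
[ 0.29733609 -0.528909    0.37361677] [ 0.21856323 -0.55876377  0.2312751 ] [[ 3.64482302e-01 -9.31210285e-01 -2.39696833e-04]
 [-8.79407526e-01 -3.44290969e-01  3.28794969e-01]
 [-3.06259782e-01 -1.19629156e-01 -9.44401298e-01]]
```

Emit:
play_rows(delta_pos=[[2,-1.3,0],[3.9,-2.6,0],[3.9,-2.6,0],[3.9,-2.6,0],[3.9,-2.6,0],[3.9,-2.6,0],[3.9,-2.6,0],[3.9,-2.6,0]], rot=[[0,0,0],[0,0,0],[0,0,0],[0,0,0],[0,0,0],[0,0,0],[0,0,0],[0,0,0]], fingers=[-1,-1,-1,-1,-1,-1,-1,-1])

```text
time: 2.0
tool_pos: [0.4212, -0.2688, 0.2316]
eef_rot: [180.0, -0.0, 21.3]
ft_force: [0.7, 0.0, 0.2]
gripper_width: 1.003
grasp_force: 0.0
```

Emit:
play_rows(delta_pos=[[3.9,-2.6,0],[3.9,-2.6,0],[3.9,-2.5,0],[3.1,-2,0],[1,-0.5,0],[0,0,0],[0,0,0],[0,0,0]], rot=[[0,0,0],[0,0,0],[0,0,0],[0,0,0],[0,0,0.13],[0,0,0.13],[0,0,0.13],[0,0,0.12]], fingers=[-1,-1,-1,-1,-1,-1,-1,-1])

```text
time: 2.8
tool_pos: [0.5305, -0.1176, 0.2313]
eef_rot: [180.0, 0.0, -8.1]
ft_force: [0.7, 0.8, -0.7]
gripper_width: 1.001
grasp_force: 0.0
```

```bash
python3 - <<'E'
from h import *
o=get_obs();print(o["tool_pos"],o["eef_rot"],o["time"])
im=get_image("wrist");cv2.imwrite("pics/w1.png",im["color"])
for n,z in [("plate_bar",.062),("plate_front",.009),("plate",0),("dock",0),("cam_wing",.06)]:
    for r in landmark_of("wrist",n)[:2]:
        p=np.array(r["centre"])*[560,420]; print(n,round(r["conf"],2),p.round(0),onz(im,p,z).round(4))
E
```

```text
[ 0.53049795 -0.11761441  0.23128312] [ 1.79999107e+02  4.96123656e-03 -8.13079134e+00] 2.8
plate_bar 0.82 [260. 172.] [ 0.5419 -0.1004  0.062 ]
plate_bar 0.6 [326. 358.] [ 0.3372 -0.1362  0.062 ]
plate_front 0.95 [353. 270.] [ 0.4047 -0.1794  0.009 ]
plate_front 0.85 [179. 162.] [ 0.5509 -0.0177  0.009 ]
plate 0.78 [326. 310.] [ 0.3522 -0.1444  0.    ]
plate 0.67 [247. 159.] [ 0.5423 -0.0832  0.    ]
dock 0.83 [ 33. 204.] [ 0.5265  0.1498 -0.    ]
```

View pics/w1.png

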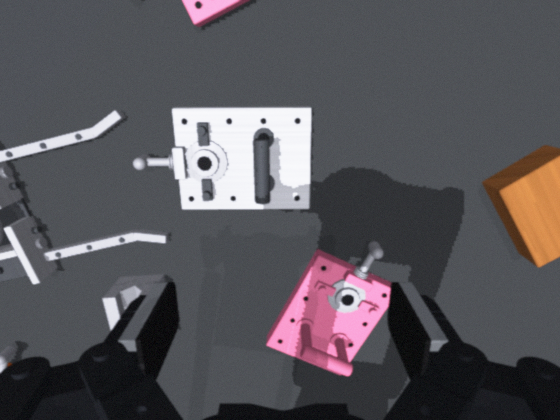

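The wrist view shows the plate square to the tool, with its bar at (262,168) and its bolt at (140,162). The V-block is clear. I go down onto the bar.

Emit:
play_rows(delta_pos=[[0.9,-1.8,2],[0,0,4],[0,0,4],[0,0,4],[0,0,2.6],[0,0,1.5],[0,0,0.5],[0,0,0]], rot=[[0,0,0],[0,0,0],[0,0,0],[0,0,0],[0,0,0],[0,0,0],[0,0,0],[0,0,0]], fingers=[-1,-1,-1,-1,-1,-1,-1,-1])

```text
time: 3.9
tool_pos: [0.542, -0.1014, 0.0456]
eef_rot: [180.0, -0.0, -7.8]
ft_force: [0.3, -1.2, 0.9]
gripper_width: 0.999
grasp_force: 0.0
```

Emit:
play_rows(delta_pos=[[0,0,0],[0,0,0],[0,0,0],[0,0,0],[0,0,0],[0,0,0],[0,0,0],[0,0,0]], rot=[[0,0,0],[0,0,0],[0,0,0],[0,0,0],[0,0,0],[0,0,0],[0,0,0],[0,0,0]], fingers=[0.2,0.5,0.6,0.7,0.8,0.9,1,1], force=40)

```text
time: 4.7
tool_pos: [0.5421, -0.1012, 0.0458]
eef_rot: [-180.0, -0.0, -7.9]
ft_force: [-1.4, 1.4, 5.7]
gripper_width: 0.145
grasp_force: 39.0
```

Emit:
play_rows(delta_pos=[[0,0,0],[0,0,0],[0,0,0],[0.3,-0.5,0],[0.4,-1,0],[0.24,-1,0],[0,-0.5,0],[0,0,0]], rot=[[0,0,-0.08],[0,0,-0.08],[0,0,-0.082],[0,0,0],[0,0,0],[0,0,0],[0,0,0],[0,0,0]], fingers=[1,1,1,1,1,1,1,1])

```text
time: 5.5
tool_pos: [0.5487, -0.0707, 0.0458]
eef_rot: [179.9, -0.1, 6.0]
ft_force: [1.2, -2.0, 3.5]
gripper_width: 0.142
grasp_force: 39.4
```

```bash
python3 - <<'E'
from h import *
o=get_obs();print(o["tool_pos"],o["eef_rot"],o["time"],o["ft_force"],o["wrist_torque"])
im=get_image("wrist");cv2.imwrite("pics/w2.png",cv2.resize(im["color"],None,fx=1.42,fy=1.42,interpolation=cv2.INTER_CUBIC))
im=get_image("top");cv2.imwrite("pics/t2f.png",im["color"])
E
```

```text
[ 0.54869099 -0.07068726  0.04582652] [ 1.79929197e+02 -7.31285428e-02  5.96695150e+00] 5.5 [ 1.21057647 -2.0354213   3.50264358] [-0.35307196 -0.19208266  0.00179708]
```

View pics/w2.png

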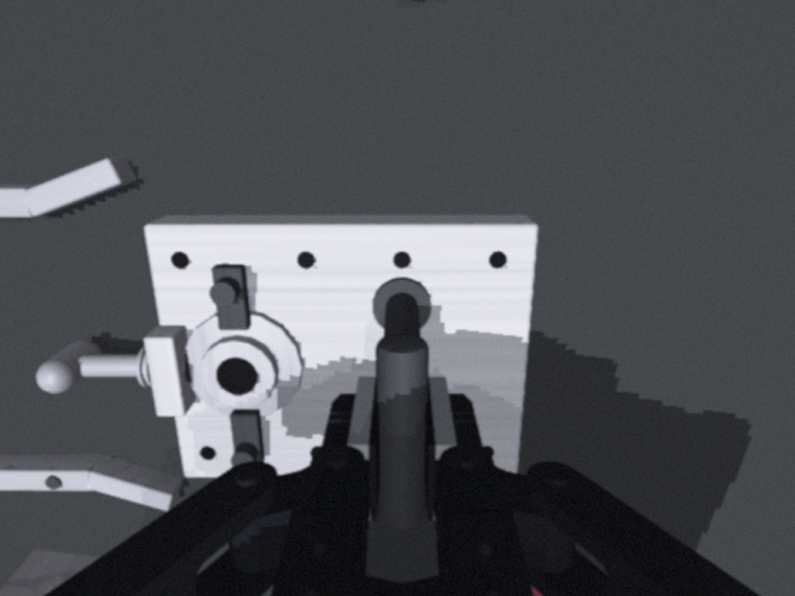

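The wrist view (scaled 1.42) shows the plate parallel to the rails. Its top edge runs along y≈226, the upper rail's inner edge is at y≈216, and the lower rail's inner edge is at y≈470.

```bash
python3 - <<'E'
from h import *
im=get_image("wrist")
g=lambda x,y,z:onz(im,[(x+.5)/1.42-.5,(y+.5)/1.42-.5],z)
u=np.array([np.cos(np.radians(96)),np.sin(np.radians(96))]);n=np.array([u[1],-u[0]]);O=np.array([.535,.0566])
for k,p in dict(UL=(146,226,.018),UR=(537,226,.018),LL=(187,478,.018),LR=(519,473,.018),ru0=(2,216,.012),ru1=(30,216,.012),rl0=(2,470,.012),rl1=(92,470,.012),ufl=(125,188,.012),pin=(55,366,.034)).items():
    X=g(*p);print(k,X.round(4),"along %.4f lat %.4f"%((X[:2]-O)@u,(X[:2]-O)@n))
print("tcp",(get_obs()["tool_pos"][:2]-O)@u,(get_obs()["tool_pos"][:2]-O)@n)
t=cv2.imread("pics/t2f.png")[165:250,135:310]
cv2.imwrite("pics/t2.png",cv2.resize(t,None,fx=4.5,fy=4.5,interpolation=cv2.INTER_CUBIC))
E
```

```text
UL [0.5889 0.0164 0.018 ] along -0.0456 lat 0.0494
UR [ 0.6022 -0.1105  0.018 ] along -0.1732 lat 0.0493
LL [0.4904 0.0059 0.018 ] along -0.0458 lat -0.0496
LR [ 0.5061 -0.1218  0.018 ] along -0.1744 lat -0.0473
ru0 [0.5857 0.0671 0.012 ] along 0.0052 lat 0.0515
ru1 [0.5867 0.0578 0.012 ] along -0.0042 lat 0.0515
rl0 [0.4816 0.0816 0.012 ] along 0.0305 lat -0.0505
rl1 [0.4854 0.0459 0.012 ] along -0.0054 lat -0.0505
ufl [0.5994 0.0254 0.012 ] along -0.0377 lat 0.0608
pin [0.5434 0.0408 0.034 ] along -0.0166 lat 0.0067
tcp -0.1280215312061697 0.000309180106526899
```

View pics/t2.png

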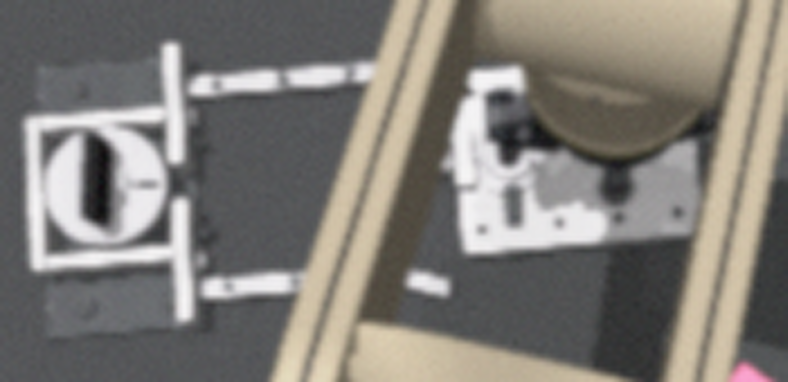

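Emit:
play_rows(delta_pos=[[0.05,-0.3,0],[0,-0.7,0],[0,-0.7,0],[0,-0.7,0],[0,-0.7,0],[0,-0.5,0],[0,-0.5,0],[0,-0.4,0]], rot=[[0,0,0],[0,0,0],[0,0,0],[0,0,0],[0,0,0],[0,0,0],[0,0,0],[0,0,0]], fingers=[1,1,1,1,1,1,1,1])

```text
time: 6.45
tool_pos: [0.5443, -0.027, 0.0458]
eef_rot: [179.9, -0.0, 6.0]
ft_force: [1.4, -9.1, 4.6]
gripper_width: 0.148
grasp_force: 39.6
```

Emit:
play_rows(delta_pos=[[0,-0.4,0],[0,-0.4,0],[0,-0.4,0],[0,-0.4,0],[0,-0.4,0],[0,-0.4,0],[0,-0.4,0],[0,-0.2,0]], rot=[[0,0,0],[0,0,0],[0,0,0],[0,0,0],[0,0,0],[0,0,0],[0,0,0],[0,0,0]], fingers=[1,1,1,1,1,1,1,1])

```text
time: 7.25
tool_pos: [0.5411, 0.0028, 0.0458]
eef_rot: [179.9, -0.0, 6.0]
ft_force: [1.8, -8.1, 5.3]
gripper_width: 0.151
grasp_force: 39.7
```

```bash
cat >> h.py <<'E'
u=np.array([np.cos(np.radians(96)),np.sin(np.radians(96))]);n=np.array([u[1],-u[0]]);O=np.array([.535,.0566])
def st():
    o=get_obs();p=o["tool_pos"][:2]-O;F=o["ft_force"][:2]
    print("t",o["time"],"front along %.4f lat %.4f"%(p@u+.0823,p@n),o["tool_pos"].round(4),o["eef_rot"].round(2),"F along %.1f lat %.1f z %.1f"%(F@u,F@n,o["ft_force"][2]),"T",o["wrist_torque"].round(3),o["gripper_width"],o["grasp_force"])
E
python3 -c "from h import *;st()"
```

```text
t 7.25 front along 0.0281 lat 0.0005 [0.5411 0.0028 0.0458] [ 1.7987e+02 -4.0000e-02  5.9600e+00] F along -8.2 lat 0.9 z 5.3 T [-1.277 -0.156  0.023] 0.1507323240591308 39.68061625957489
```

Emit:
play_rows(delta_pos=[[0,-0.5,-0.02],[0,-0.5,0],[0,-0.5,0],[0,-0.5,0],[0,-0.5,0],[0,-0.5,0],[0,-0.4,0],[0,-0.4,0]], rot=[[0,0,0],[0,0,0],[0,0,0],[0,0,0],[0,0,0],[0,0,0],[0,0,0],[0,0,0]], fingers=[1,1,1,1,1,1,1,1])

```text
time: 8.05
tool_pos: [0.537, 0.0405, 0.0458]
eef_rot: [179.9, -0.0, 6.0]
ft_force: [0.2, -9.5, 5.4]
gripper_width: 0.149
grasp_force: 39.6
```

Emit:
play_rows(delta_pos=[[0,-0.3,0],[0,-0.3,0],[0,-0.2,0],[0,-0.2,0],[0,-0.2,0],[0,-0.2,0],[0,-0.1,0],[0,0,0]], rot=[[0,0,0],[0,0,0],[0,0,0],[0,0,0],[0,0,0],[0,0,0],[0,0,0],[0,0,0]], fingers=[1,1,1,1,1,1,1,1])

```text
time: 8.85
tool_pos: [0.5354, 0.0556, 0.0458]
eef_rot: [179.9, -0.0, 6.0]
ft_force: [0.9, -6.7, 5.8]
gripper_width: 0.146
grasp_force: 39.6
```

```bash
python3 -c "from h import *;st()"
```

```text
t 8.85 front along 0.0812 lat 0.0003 [0.5354 0.0556 0.0458] [ 1.7989e+02 -1.0000e-02  5.9700e+00] F along -6.8 lat 0.2 z 5.8 T [-1.157 -0.173 -0.005] 0.14580309837614502 39.611899852752686
```

Emit:
play_rows(delta_pos=[[0,-0.15,0],[0,-0.15,0],[0,-0.15,0],[0,-0.1,0],[0,-0.1,0],[0,-0.1,0],[0,-0.1,0],[0,-0.1,0]], rot=[[0,0,0],[0,0,0],[0,0,0],[0,0,0],[0,0,0],[0,0,0],[0,0,0],[0,0,0]], fingers=[1,1,1,1,1,1,1,1])

```text
time: 9.65
tool_pos: [0.5344, 0.0647, 0.0458]
eef_rot: [179.9, -0.0, 5.9]
ft_force: [0.8, -9.4, 4.7]
gripper_width: 0.148
grasp_force: 39.7
```

Emit:
play_rows(delta_pos=[[0,-0.05,0],[0,-0.05,0],[0,0,0],[0,0,0],[0,0,0],[0,0,0],[0,0,0],[0,0,0]], rot=[[0,0,0],[0,0,0],[0,0,0],[0,0,0],[0,0,0],[0,0,0],[0,0,0],[0,0,0]], fingers=[1,1,1,1,1,1,1,1])

```text
time: 10.45
tool_pos: [0.5343, 0.0657, 0.0458]
eef_rot: [179.9, -0.0, 6.0]
ft_force: [1.0, -8.6, 5.5]
gripper_width: 0.151
grasp_force: 39.6
```

```bash
python3 -c "from h import *;st()"
```

```text
t 10.45 front along 0.0914 lat 0.0003 [0.5343 0.0657 0.0458] [ 1.7987e+02 -1.0000e-02  5.9500e+00] F along -8.7 lat 0.1 z 5.5 T [-1.351 -0.162 -0.003] 0.15057927290400971 39.63162302970886
```

Baseline drag is about 8 N, and the plungers should add 4 N/mm. I continue in half-millimetre steps.

Emit:
play_rows(delta_pos=[[0,-0.05,0],[0,-0.05,0],[0,0,0],[0,0,0],[0,0,0],[0,0,0],[0,0,0],[0,0,0]], rot=[[0,0,0],[0,0,0],[0,0,0],[0,0,0],[0,0,0],[0,0,0],[0,0,0],[0,0,0]], fingers=[1,1,1,1,1,1,1,1])

```text
time: 11.25
tool_pos: [0.5343, 0.0662, 0.0458]
eef_rot: [179.8, -0.0, 5.9]
ft_force: [1.0, -9.8, 5.8]
gripper_width: 0.147
grasp_force: 39.7
```

Emit:
play_rows(delta_pos=[[0,-0.05,0],[0,-0.05,0],[0,0,0],[0,0,0],[0,0,0],[0,0,0],[0,0,0],[0,0,0]], rot=[[0,0,0],[0,0,0],[0,0,0],[0,0,0],[0,0,0],[0,0,0],[0,0,0],[0,0,0]], fingers=[1,1,1,1,1,1,1,1])

```text
time: 12.05
tool_pos: [0.5342, 0.0668, 0.0458]
eef_rot: [179.8, -0.0, 5.9]
ft_force: [0.8, -13.1, 6.3]
gripper_width: 0.148
grasp_force: 39.7
```

Emit:
play_rows(delta_pos=[[0,-0.05,0],[0,-0.05,0],[0,0,0],[0,0,0],[0,0,0],[0,0,0],[0,0,0],[0,0,0]], rot=[[0,0,0],[0,0,0],[0,0,0],[0,0,0],[0,0,0],[0,0,0],[0,0,0],[0,0,0]], fingers=[1,1,1,1,1,1,1,1])

```text
time: 12.85
tool_pos: [0.5342, 0.0674, 0.0459]
eef_rot: [179.8, -0.0, 5.9]
ft_force: [1.6, -14.6, 5.6]
gripper_width: 0.147
grasp_force: 39.8
```

```bash
python3 -c "from h import *;st()"
```

```text
t 12.85 front along 0.0931 lat 0.0003 [0.5342 0.0674 0.0459] [ 1.7976e+02 -1.0000e-02  5.9300e+00] F along -14.7 lat 0.1 z 5.6 T [-2.281 -0.159  0.064] 0.14728280699776017 39.83692109584808
```

Emit:
play_rows(delta_pos=[[0,0,0],[0,0,0],[0,0,0],[0,0,0],[0,0,0],[0,0,-2],[0,0,-4],[0,0,-4]], rot=[[0,0,0],[0,0,0],[0,0,0],[0,0,0],[0,0,0],[0,0,0],[0,0,0],[0,0,0]], fingers=[0.5,0.2,0,-0.4,-0.7,-1,-1,-1])

```text
time: 13.65
tool_pos: [0.5326, 0.0704, 0.1456]
eef_rot: [-180.0, 0.2, 6.0]
ft_force: [0.4, -0.3, 0.3]
gripper_width: 0.998
grasp_force: 0.0
```

```bash
python3 - <<'E'
from h import *
st()
im=get_image("wrist");cv2.imwrite("pics/w3.png",im["color"])
for n,z in [("plate_bar",.062),("plate_front",.009),("dock",0),("cam_wing",.06)]:
    for r in landmark_of("wrist",n)[:2]:
        p=np.array(r["centre"])*[560,420]; X=onz(im,p,z);print(n,round(r["conf"],2),p.round(0),X.round(4),(X[:2]-O)@u,(X[:2]-O)@n)
E
```

```text
t 13.65 front along 0.0963 lat -0.0010 [0.5326 0.0704 0.1456] [-1.7998e+02  1.5000e-01  6.0200e+00] F along -0.4 lat 0.3 z 0.3 T [-0.018 -0.051 -0.024] 0.9984562123309502 0.0Traceback (most recent call last):
  File "<stdin>", line 6, in <module>
numpy._core._exceptions._UFuncNoLoopError: ufunc 'matmul' did not contain a loop with signature matching types (dtype('float64'), dtype('<U9')) -> None
```

View pics/w3.png

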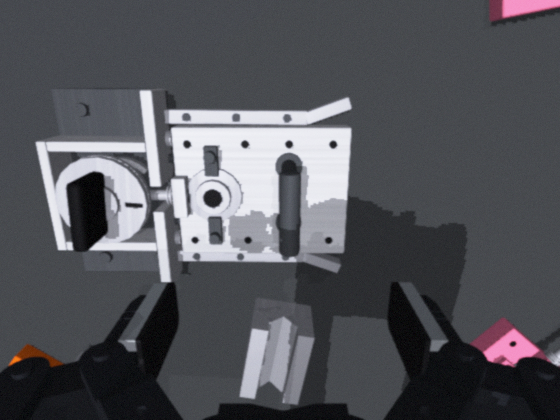

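The plate sits between the rails, up to the plungers, with the bolt in the slot at (165,197). The disc is centred near (103,199), with the engraved line towards the plate. I go above the wing and turn the tool half round.

Emit:
play_rows(delta_pos=[[0.1,-2,0],[0,-3.5,0],[0,-4,0],[0,-3.3,0],[0,0,0],[0,0,0],[0,0,0],[0,0,0]], rot=[[0,0,0],[0,0,0],[0,0,0],[0,0,0],[0,0,-0.14],[0,0,-0.14],[0,0,-0.14],[0,0,-0.14]], fingers=[-1,-1,-1,-1,-1,-1,-1,-1])

```text
time: 14.55
tool_pos: [0.521, 0.198, 0.145]
eef_rot: [-180.0, 0.0, 38.5]
ft_force: [0.5, 0.2, -0.2]
gripper_width: 1.007
grasp_force: 0.0
```

Emit:
play_rows(delta_pos=[[0,0,0],[0,0,0],[0,0,0],[0,0,0],[0,0,0],[0,0,0],[0,0,0],[0,0,0]], rot=[[0,0,-0.14],[0,0,-0.14],[0,0,-0.14],[0,0,-0.14],[0,0,-0.14],[0,0,-0.14],[0,0,-0.14],[0,0,-0.14]], fingers=[-1,-1,-1,-1,-1,-1,-1,-1])

```text
time: 15.35
tool_pos: [0.521, 0.1978, 0.145]
eef_rot: [-180.0, -0.0, 102.6]
ft_force: [-0.0, 0.3, -1.2]
gripper_width: 1.001
grasp_force: 0.0
```

Emit:
play_rows(delta_pos=[[0,0,0],[0,0,0],[0,0,0],[0,0,0],[0,0,0],[0,0,0],[0,0,0],[0,0,0]], rot=[[0,0,-0.14],[0,0,-0.14],[0,0,-0.14],[0,0,-0.14],[0,0,-0.14],[0,0,-0.14],[0,0,-0.14],[0,0,-0.14]], fingers=[-1,-1,-1,-1,-1,-1,-1,-1])

```text
time: 16.15
tool_pos: [0.5211, 0.1978, 0.145]
eef_rot: [-180.0, -0.0, 166.8]
ft_force: [-0.7, -0.4, -0.1]
gripper_width: 1.0
grasp_force: 0.0
```

```bash
python3 - <<'E'
from h import *
st(); print(get_obs()["q"].round(1))
im=get_image("wrist");cv2.imwrite("pics/w4.png",im["color"])
for k in ["cam_wing","hook","dock"]:
    for r in landmark_of("wrist",k)[:2]:
        p=np.array(r["centre"])*[560,420]; X=onz(im,p,dict(cam_wing=.06).get(k,0));print(k,round(r["conf"],2),p.round(0),X.round(4),(X[:2]-O)@u,(X[:2]-O)@n)
E
```

```text
t 16.15 front along 0.2242 lat 0.0009 [0.5211 0.1978 0.145 ] [-1.7999e+02 -3.0000e-02  1.6677e+02] F along -0.3 lat -0.7 z -0.1 T [-0.042  0.003  0.021] 1.0000372351123745 0.0
[ 15.5   4.2  97.9   0.   77.9 -61.3]
cam_wing 0.72 [101. 275.] [0.5348 0.0646 0.06  ] 0.007937003985214856 0.0006286468158565973
cam_wing 0.59 [283. 221.] [0.5246 0.1964 0.06  ] 0.14013966983121523 0.004230499081244248
dock 0.59 [234. 209.] [0.5273 0.1541 0.    ] 0.09776171493472262 0.0025778845139273862
dock 0.21 [101. 275.] [0.5595 0.0248 0.    ] -0.034184952971690837 0.02107889147395745
```

View pics/w4.png

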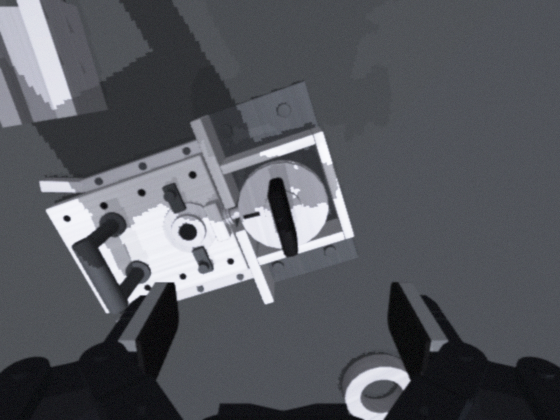

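The disc spans about (239–330, 161–248) and its engraved line runs (244,217)-(258,213). The black wing's top runs from (276,180) to (291,252).

```bash
python3 - <<'E'
from h import *
im=get_image("wrist")
def s(k,x,y,z):
    X=onz(im,[x,y],z);print(k,X.round(4),"along %.4f lat %.4f"%((X[:2]-O)@u,(X[:2]-O)@n));return X
c=s("disc",284.5,204.5,.040)
s("L",239,204,.04);s("R",330,204,.04);s("T",284,161,.04);s("B",284,248,.04)
a=s("l0",244,217,.041);b=s("l1",258,213,.041)
# engraved line nominal dir = -u ; angle cw
for v in (a-c,a-b): print("cam cw deg",276-np.degrees(np.arctan2(v[1],v[0]))%360)
# project model wing/disc for cam hypotheses
for al in (.140,.142):
  for th in (0,.06,.12):
    C=O+al*u+.0005*n; R=lambda p:np.array([[np.cos(-th),-np.sin(-th)],[np.sin(-th),np.cos(-th)]])@p
    print(al,th,[np.round(proj(im,np.r_[C+R(sx*.005*u+sy*.023*n),.075])).tolist() for sx in(-1,1) for sy in (-1,1)])
g=cv2.cvtColor(im["color"],6)[150:280,225:345]; m=(g<22).astype(np.uint8)
k,l,stt,cc=cv2.connectedComponentsWithStats(m);i=1+stt[1:,4].argmax();ys,xs=np.where(l==i)
for y in range(ys.min(),ys.max()+1,8): print(y+150,xs[ys==y].min()+225,xs[ys==y].max()+225,end=" | ")
E
```

```text
disc [0.5202 0.1982 0.04  ] along 0.1424 lat 0.0000
L [0.5122 0.1672 0.04  ] along 0.1124 lat -0.0111
R [0.5274 0.2293 0.04  ] along 0.1726 lat 0.0105
T [0.4899 0.2052 0.04  ] along 0.1525 lat -0.0293
B [0.5528 0.1899 0.04  ] along 0.1307 lat 0.0316
l0 [0.5221 0.1682 0.041 ] along 0.1123 lat -0.0012
l1 [0.5215 0.1786 0.041 ] along 0.1228 lat -0.0006
cam cw deg 2.346231923678147
cam cw deg 2.979411244337143
0.14 0 [[260.0, 194.0], [286.0, 259.0], [276.0, 188.0], [301.0, 254.0]]
0.14 0.06 [[262.0, 192.0], [284.0, 259.0], [279.0, 188.0], [299.0, 255.0]]
0.14 0.12 [[265.0, 191.0], [282.0, 259.0], [281.0, 188.0], [297.0, 256.0]]
0.142 0 [[264.0, 193.0], [289.0, 258.0], [279.0, 187.0], [304.0, 253.0]]
0.142 0.06 [[266.0, 191.0], [287.0, 258.0], [282.0, 187.0], [302.0, 254.0]]
0.142 0.12 [[268.0, 190.0], [285.0, 258.0], [284.0, 187.0], [300.0, 255.0]]
179 274 280 | 187 270 282 | 195 269 285 | 203 271 287 | 211 273 289 | 219 276 291 | 227 278 293 | 235 293 295 |
```

Emit:
play_rows(delta_pos=[[0,0,0],[0,0,0],[0,0,3],[0,0,3],[0,0,2.5],[0,0,1],[0,0,0.3],[0,0,0]], rot=[[0,0,-0.14],[0,0,-0.14],[0,0,0],[0,0,0],[0,0,0],[0,0,0],[0,0,0],[0,0,0]], fingers=[-1,-1,-1,-1,-1,-1,-1,-1])

```text
time: 17.2
tool_pos: [0.5217, 0.1978, 0.0481]
eef_rot: [180.0, 0.0, -177.6]
ft_force: [0.6, 1.4, -0.5]
gripper_width: 1.001
grasp_force: 0.0
```

Emit:
play_rows(delta_pos=[[0,0,0],[0,0,0],[0,0,0],[0,0,0],[0,0,0],[0,0,0],[0,0,0],[0,0,0]], rot=[[0,0,0],[0,0,0],[0,0,0],[0,0,0],[0,0,0],[0,0,0],[0,0,0],[0,0,0]], fingers=[0.2,0.4,0.5,0.6,0.7,0.8,1,1], force=40)

```text
time: 18.0
tool_pos: [0.5214, 0.1977, 0.0478]
eef_rot: [180.0, 0.0, -177.5]
ft_force: [-1.5, -0.3, 4.2]
gripper_width: 0.108
grasp_force: 39.1
```

```bash
python3 -c "from h import *;st()"
```

```text
t 18.0 front along 0.2240 lat 0.0012 [0.5214 0.1977 0.0478] [ 1.8000e+02  1.0000e-02 -1.7753e+02] F along -0.2 lat -1.5 z 4.2 T [-0.1    0.252 -0.12 ] 0.10844565233945047 39.059523940086365
```

Emit:
play_rows(delta_pos=[[0,0,0],[0,0,0],[0,0,0],[0,0,0],[0,0,0],[0,0,0],[0,0,0],[0,0,0]], rot=[[0,0,0.05],[0,0,0.1],[0,0,0.1],[0,0,0.1],[0,0,0.1],[0,0,0.1],[0,0,0.1],[0,0,0]], fingers=[1,1,1,1,1,1,1,1])

```text
time: 18.8
tool_pos: [0.5215, 0.1979, 0.0478]
eef_rot: [180.0, 0.0, 145.1]
ft_force: [-0.9, 0.2, 3.4]
gripper_width: 0.112
grasp_force: 39.4
```

```bash
cat >> h.py <<'E'
def cam():
    st();o=get_obs();y=o["eef_rot"][2];print("cam %.3f"%np.radians((186-y)%360), "Tz",[round(get_obs()["wrist_torque"][2],3) for _ in range(2)])
E
python3 -c "from h import *;cam()"
```

```text
t 18.8 front along 0.2243 lat 0.0013 [0.5215 0.1979 0.0478] [1.7997e+02 1.0000e-02 1.4515e+02] F along 0.3 lat -0.9 z 3.4 T [ 0.166  0.149 -0.233] 0.11152482617152422 39.434545040130615
cam 0.713 Tz [np.float64(-0.233), np.float64(-0.233)]
```

Emit:
play_rows(delta_pos=[[0,0,0],[0,0,0],[0,0,0],[0,0,0],[0,0,0],[0,0,0],[0,0,0],[0,0,0]], rot=[[0,0,0.05],[0,0,0.05],[0,0,0.05],[0,0,0.05],[0,0,0.05],[0,0,0.05],[0,0,0.05],[0,0,0.05]], fingers=[1,1,1,1,1,1,1,1])

```text
time: 19.6
tool_pos: [0.5216, 0.198, 0.0478]
eef_rot: [179.9, -0.0, 122.4]
ft_force: [-0.3, 1.9, 2.6]
gripper_width: 0.11
grasp_force: 38.9
```

```bash
python3 -c "from h import *;cam()"
```

```text
t 19.6 front along 0.2244 lat 0.0015 [0.5216 0.198  0.0478] [179.95  -0.   122.42] F along 1.9 lat -0.1 z 2.6 T [0.192 0.089 0.259] 0.11034139178439659 38.928773403167725
cam 1.110 Tz [np.float64(0.259), np.float64(0.259)]
```

Emit:
play_rows(delta_pos=[[0,0,0],[0,0,0],[0,0,0],[0,0,0],[0,0,0],[0,0,0],[0,0,0],[0,0,0]], rot=[[0,0,0.03],[0,0,0.03],[0,0,0.03],[0,0,0.03],[0,0,0.03],[0,0,0.03],[0,0,0.03],[0,0,0.03]], fingers=[1,1,1,1,1,1,1,1])

```text
time: 20.4
tool_pos: [0.5217, 0.1981, 0.0478]
eef_rot: [179.9, -0.0, 108.7]
ft_force: [0.3, 1.9, 3.1]
gripper_width: 0.106
grasp_force: 38.9
```

```bash
python3 -c "from h import *;cam()"
```

```text
t 20.4 front along 0.2244 lat 0.0015 [0.5217 0.1981 0.0478] [ 1.7994e+02 -2.0000e-02  1.0871e+02] F along 1.8 lat 0.5 z 3.1 T [0.203 0.037 0.258] 0.10645980703593709 38.91941249370575
cam 1.349 Tz [np.float64(0.258), np.float64(0.258)]
```

Emit:
play_rows(delta_pos=[[0,0,0],[0,0,0],[0,0,0],[0,0,0],[0,0,0],[0,0,0],[0,0,0],[0,0,0]], rot=[[0,0,0.025],[0,0,0.025],[0,0,0.025],[0,0,0.025],[0,0,0.025],[0,0,0.025],[0,0,0.025],[0,0,0.025]], fingers=[1,1,1,1,1,1,1,1])

```text
time: 21.2
tool_pos: [0.5218, 0.1981, 0.0478]
eef_rot: [179.9, -0.0, 97.0]
ft_force: [2.9, 5.1, 2.4]
gripper_width: 0.114
grasp_force: 38.9
```

```bash
python3 -c "from h import *;cam()"
```

```text
t 21.2 front along 0.2244 lat 0.0016 [0.5218 0.1981 0.0478] [ 1.7993e+02 -3.0000e-02  9.7010e+01] F along 4.7 lat 3.4 z 2.4 T [ 0.673 -0.349  0.289] 0.11436807545671608 38.91865611076355
cam 1.553 Tz [np.float64(0.289), np.float64(0.289)]
```

Emit:
play_rows(delta_pos=[[0,0,0],[0,0,0],[0,0,0],[0,0,0],[0,0,0],[0,0,0],[0,0,0],[0,0,0]], rot=[[0,0,0.02],[0,0,0.02],[0,0,0.02],[0,0,0.02],[0,0,0.02],[0,0,0.02],[0,0,0.02],[0,0,0.02]], fingers=[1,1,1,1,1,1,1,1])

```text
time: 22.0
tool_pos: [0.5218, 0.1981, 0.0478]
eef_rot: [179.9, -0.0, 87.9]
ft_force: [2.2, 5.1, 3.2]
gripper_width: 0.112
grasp_force: 38.9
```

```bash
python3 -c "from h import *;cam()"
```

```text
t 22.0 front along 0.2244 lat 0.0017 [0.5218 0.1981 0.0478] [ 1.7993e+02 -4.0000e-02  8.7860e+01] F along 4.8 lat 2.8 z 3.2 T [ 0.77  -0.448  0.254] 0.1124946345331429 38.91441285610199
cam 1.713 Tz [np.float64(0.254), np.float64(0.254)]
```

Emit:
play_rows(delta_pos=[[0,0,0],[0,0,0],[0,0,0],[0,0,0],[0,0,0],[0,0,0],[0,0,0],[0,0,0]], rot=[[0,0,0.015],[0,0,0.015],[0,0,0.015],[0,0,0.015],[0,0,0.015],[0,0,0.015],[0,0,0.015],[0,0,0.015]], fingers=[1,1,1,1,1,1,1,1])

```text
time: 22.8
tool_pos: [0.5219, 0.1981, 0.0478]
eef_rot: [179.9, -0.1, 81.0]
ft_force: [3.5, 5.1, 1.8]
gripper_width: 0.11
grasp_force: 38.9
```

```bash
python3 -c "from h import *;cam()"
```

```text
t 22.8 front along 0.2244 lat 0.0017 [0.5219 0.1981 0.0478] [ 1.7993e+02 -5.0000e-02  8.0990e+01] F along 4.7 lat 4.0 z 1.8 T [ 0.699 -0.462  0.262] 0.10964822563731262 38.912052512168884
cam 1.833 Tz [np.float64(0.262), np.float64(0.262)]
```

Emit:
play_rows(delta_pos=[[0,0,0],[0,0,0],[0,0,0],[0,0,0],[0,0,0],[0,0,0],[0,0,0],[0,0,0]], rot=[[0,0,0.02],[0,0,0.02],[0,0,0.02],[0,0,0.02],[0,0,0.02],[0,0,0.02],[0,0,0.02],[0,0,0.02]], fingers=[1,1,1,1,1,1,1,1])

```text
time: 23.6
tool_pos: [0.522, 0.198, 0.0478]
eef_rot: [179.9, -0.1, 71.8]
ft_force: [3.6, 4.8, 0.9]
gripper_width: 0.11
grasp_force: 39.0
```

```bash
python3 -c "from h import *;cam()"
```

```text
t 23.6 front along 0.2243 lat 0.0018 [0.522  0.198  0.0478] [ 1.7993e+02 -6.0000e-02  7.1810e+01] F along 4.4 lat 4.1 z 0.9 T [ 0.652 -0.49   0.306] 0.1095194182054262 38.95578682422638
cam 1.993 Tz [np.float64(0.306), np.float64(0.306)]
```

Emit:
play_rows(delta_pos=[[0,0,0],[0,0,0],[0,0,0],[0,0,0],[0,0,0],[0,0,0],[0,0,0],[0,0,0]], rot=[[0,0,0.015],[0,0,0.015],[0,0,0.015],[0,0,0.015],[0,0,0.015],[0,0,0.015],[0,0,0.015],[0,0,0.015]], fingers=[1,1,1,1,1,1,1,1])

```text
time: 24.4
tool_pos: [0.522, 0.198, 0.0478]
eef_rot: [179.9, -0.1, 65.0]
ft_force: [3.7, 4.3, 1.5]
gripper_width: 0.108
grasp_force: 39.0
```

```bash
python3 -c "from h import *;cam()"
```

```text
t 24.4 front along 0.2243 lat 0.0019 [0.522  0.198  0.0478] [ 1.7993e+02 -7.0000e-02  6.4950e+01] F along 3.9 lat 4.1 z 1.5 T [ 0.643 -0.551  0.404] 0.10800008116686947 38.965503573417664
cam 2.113 Tz [np.float64(0.404), np.float64(0.404)]
```

The torque slope (about 0.8 N m/rad) shows the plate on the buttons, with a pull of about 30 N. One fine, slow nudge will confirm it.

Emit:
play_rows(delta_pos=[[0,0,0],[0,0,0],[0,0,0],[0,0,0],[0,0,0],[0,0,0],[0,0,0],[0,0,0]], rot=[[0,0,0.002],[0,0,0.002],[0,0,0.002],[0,0,0.002],[0,0,0.002],[0,0,0.002],[0,0,0.002],[0,0,0.002]], fingers=[1,1,1,1,1,1,1,1])

```text
time: 25.2
tool_pos: [0.522, 0.198, 0.0478]
eef_rot: [179.9, -0.1, 64.1]
ft_force: [4.9, 3.8, 2.1]
gripper_width: 0.107
grasp_force: 39.0
```

```bash
python3 - <<'E'
from h import *
cam()
for _ in range(4): get_image("wrist"); print(get_obs()["wrist_torque"][2].round(3),get_obs()["eef_rot"][2].round(2))
E
```

```text
t 25.2 front along 0.2242 lat 0.0019 [0.522  0.198  0.0478] [ 1.7993e+02 -7.0000e-02  6.4060e+01] F along 3.2 lat 5.2 z 2.1 T [ 0.689 -0.571  0.324] 0.10702693201713094 38.97790253162384
cam 2.128 Tz [np.float64(0.324), np.float64(0.324)]
0.388 64.06
0.313 64.06
0.285 64.07
0.298 64.06
```

Emit:
play_rows(delta_pos=[[0,0,0],[0,0,0],[0,0,0],[0,0,0],[0,0,0],[0,0,0],[0,0,0],[0,0,0]], rot=[[0,0,0],[0,0,0],[0,0,0],[0,0,0],[0,0,0],[0,0,0],[0,0,0],[0,0,0.015]], fingers=[1,1,1,1,1,1,1,1])

```text
time: 26.2
tool_pos: [0.522, 0.1979, 0.0478]
eef_rot: [179.9, -0.1, 63.2]
ft_force: [4.4, 4.7, 0.7]
gripper_width: 0.112
grasp_force: 39.0
```

```bash
python3 - <<'E'
from h import *
cam()
for _ in range(2): get_image("wrist"); print(get_obs()["wrist_torque"][2].round(3),get_obs()["eef_rot"][2].round(2))
E
```

```text
t 26.2 front along 0.2242 lat 0.0019 [0.522  0.1979 0.0478] [ 1.7993e+02 -7.0000e-02  6.3200e+01] F along 4.3 lat 4.9 z 0.7 T [ 0.669 -0.576  0.349] 0.1117622852831296 38.968666791915894
cam 2.143 Tz [np.float64(0.349), np.float64(0.349)]
0.304 63.13
0.257 63.18
```

Emit:
play_rows(delta_pos=[[0,0,0],[0,0,0],[0,0,0],[0,0,0],[0,0,0],[0,0,0],[0,0,0],[0,0,0]], rot=[[0,0,0],[0,0,0],[0,0,0],[0,0,0],[0,0,0],[0,0,0],[0,0,0.01],[0,0,0.015]], fingers=[1,1,1,1,1,1,1,1])

```text
time: 27.1
tool_pos: [0.522, 0.1979, 0.0478]
eef_rot: [179.9, -0.1, 61.8]
ft_force: [4.3, 4.4, 1.1]
gripper_width: 0.108
grasp_force: 39.0
```

```bash
python3 - <<'E'
from h import *
cam()
for _ in range(8): get_image("wrist"); print(get_obs()["wrist_torque"][2].round(3),get_obs()["effort"][5].round(3),get_obs()["eef_rot"][2].round(2))
E
```

```text
t 27.1 front along 0.2242 lat 0.0019 [0.522  0.1979 0.0478] [ 1.7993e+02 -7.0000e-02  6.1750e+01] F along 3.9 lat 4.8 z 1.1 T [ 0.684 -0.588  0.387] 0.10843242026634298 38.97118270397186
cam 2.169 Tz [np.float64(0.387), np.float64(0.387)]
0.254 0.092 61.69
0.241 0.496 61.74
0.243 0.322 61.76
0.242 0.254 61.77
0.226 0.238 61.77
0.284 0.234 61.77
0.245 0.234 61.77
0.208 0.234 61.77
```

Emit:
play_rows(delta_pos=[[0,0,0],[0,0,0],[0,0,0],[0,0,0],[0,0,0],[0,0,0],[0,0,0],[0,0,0]], rot=[[0,0,0],[0,0,0],[0,0,0],[0,0,0.003],[0,0,0.005],[0,0,0.005],[0,0,0.005],[0,0,0.005]], fingers=[1,1,1,1,1,1,1,1])

```text
time: 28.3
tool_pos: [0.522, 0.1979, 0.0478]
eef_rot: [179.9, -0.1, 60.4]
ft_force: [4.5, 4.0, 1.6]
gripper_width: 0.113
grasp_force: 39.0
```

```bash
python3 - <<'E'
from h import *
cam();print(get_obs()["effort"][5],get_obs()["joint_vel"][5])
E
```

```text
t 28.3 front along 0.2242 lat 0.0019 [0.522  0.1979 0.0478] [ 1.7994e+02 -7.0000e-02  6.0450e+01] F along 3.5 lat 4.9 z 1.6 T [ 0.654 -0.583  0.343] 0.11340131870465804 38.977670073509216
cam 2.191 Tz [np.float64(0.343), np.float64(0.343)]
0.2552590146660805 2.8140968079757114
```

Emit:
play_rows(delta_pos=[[0,0,0],[0,0,0],[0,0,0],[0,0,0],[0,0,0],[0,0,0],[0,0,0],[0,0,0]], rot=[[0,0,0],[0,0,0],[0,0,0],[0,0,0],[0,0,0],[0,0,0],[0,0,0.01],[0,0,0.01]], fingers=[1,1,1,1,1,1,1,1])

```text
time: 29.1
tool_pos: [0.5221, 0.1979, 0.0478]
eef_rot: [179.9, -0.1, 59.3]
ft_force: [4.0, 3.7, 1.9]
gripper_width: 0.111
grasp_force: 39.0
```

```bash
python3 - <<'E'
from h import *
cam();print(get_obs()["effort"][5],get_obs()["joint_vel"][5])
E
```

```text
t 29.1 front along 0.2242 lat 0.0019 [0.5221 0.1979 0.0478] [ 1.7993e+02 -8.0000e-02  5.9290e+01] F along 3.2 lat 4.3 z 1.9 T [ 0.598 -0.603  0.368] 0.11074179717765141 38.96700739860535
cam 2.211 Tz [np.float64(0.368), np.float64(0.368)]
0.13661460019648075 5.668329572213567
```

Emit:
play_rows(delta_pos=[[0,0,0],[0,0,0],[0,0,0],[0,0,0],[0,0,0],[0,0,0],[0,0,0],[0,0,0]], rot=[[0,0,0],[0,0,0],[0,0,0],[0,0,0],[0,0,0],[0,0,0],[0,0,0.005],[0,0,0.01]], fingers=[1,1,1,1,1,1,1,1])

```text
time: 29.9
tool_pos: [0.5221, 0.198, 0.0478]
eef_rot: [179.9, -0.1, 58.4]
ft_force: [4.6, 4.7, 2.2]
gripper_width: 0.106
grasp_force: 39.0
```

```bash
python3 - <<'E'
from h import *
cam();print(get_obs()["effort"][5],get_obs()["joint_vel"][5])
im=get_image("wrist");cv2.imwrite("pics/w5.png",im["color"])
im=get_image("scene");cv2.imwrite("pics/s5.png",im["color"])
E
```

```text
t 29.9 front along 0.2242 lat 0.0019 [0.5221 0.198  0.0478] [ 1.7994e+02 -8.0000e-02  5.8440e+01] F along 4.2 lat 5.1 z 2.2 T [ 0.606 -0.558  0.355] 0.10564322185831895 38.97893786430359
cam 2.226 Tz [np.float64(0.355), np.float64(0.355)]
0.06274341372773051 5.95457303626923
```

Emit:
play_rows(delta_pos=[[0,0,0],[0,0,0],[0,0,0],[0,0,0],[0,0,0],[0,0,0],[0,0,0],[0,0,0]], rot=[[0,0,0],[0,0,0],[0,0,0],[0,0,0],[0,0,0.01],[0,0,0.01],[0,0,0.01],[0,0,0.01]], fingers=[1,1,1,1,1,1,1,1])

```text
time: 30.8
tool_pos: [0.5221, 0.1979, 0.0478]
eef_rot: [179.9, -0.1, 56.1]
ft_force: [4.0, 4.7, 1.1]
gripper_width: 0.111
grasp_force: 39.0
```

```bash
python3 -c "from h import *;cam()"|tail -1
```

```text
cam 2.266 Tz [np.float64(0.351), np.float64(0.351)]
```

Emit:
play_rows(delta_pos=[[0,0,0],[0,0,0],[0,0,0],[0,0,0],[0,0,0],[0,0,0],[0,0,0],[0,0,0]], rot=[[0,0,0],[0,0,0],[0,0,0],[0,0,0],[0,0,0],[0,0,0.01],[0,0,0.01],[0,0,0.01]], fingers=[1,1,1,1,1,1,1,1])

```text
time: 31.6
tool_pos: [0.5221, 0.1979, 0.0478]
eef_rot: [179.9, -0.1, 54.4]
ft_force: [4.1, 3.9, 1.7]
gripper_width: 0.111
grasp_force: 39.0
```

```bash
python3 -c "from h import *;cam()"|tail -1
```

```text
cam 2.296 Tz [np.float64(0.4), np.float64(0.4)]
```

Emit:
play_rows(delta_pos=[[0,0,0],[0,0,0],[0,0,0],[0,0,0],[0,0,0],[0,0,0],[0,0,0],[0,0,0]], rot=[[0,0,0],[0,0,0],[0,0,0],[0,0,0],[0,0,0],[0,0,0],[0,0,0.008],[0,0,0.01]], fingers=[1,1,1,1,1,1,1,1])

```text
time: 32.4
tool_pos: [0.5221, 0.1979, 0.0478]
eef_rot: [179.9, -0.1, 53.4]
ft_force: [4.9, 3.5, 1.3]
gripper_width: 0.109
grasp_force: 39.0
```

```bash
python3 -c "from h import *;cam()"|tail -1
```

```text
cam 2.314 Tz [np.float64(0.396), np.float64(0.396)]
```

Emit:
play_rows(delta_pos=[[0,0,0],[0,0,0],[0,0,0],[0,0,0],[0,0,0],[0,0,0],[0,0,0],[0,0,0]], rot=[[0,0,0],[0,0,0],[0,0,0],[0,0,0],[0,0,0],[0,0,0],[0,0,0.008],[0,0,0.01]], fingers=[1,1,1,1,1,1,1,1])

```text
time: 33.2
tool_pos: [0.5221, 0.1979, 0.0478]
eef_rot: [179.9, -0.1, 52.4]
ft_force: [4.9, 3.8, 1.9]
gripper_width: 0.11
grasp_force: 39.0
```

```bash
python3 -c "from h import *;cam()"|tail -1
```

```text
cam 2.332 Tz [np.float64(0.398), np.float64(0.398)]
```

Emit:
play_rows(delta_pos=[[0,0,0],[0,0,0],[0,0,0],[0,0,0],[0,0,0],[0,0,0],[0,0,0],[0,0,0]], rot=[[0,0,0],[0,0,0],[0,0,0],[0,0,0],[0,0,0],[0,0,0],[0,0,0.008],[0,0,0.01]], fingers=[1,1,1,1,1,1,1,1])

```text
time: 34.0
tool_pos: [0.5221, 0.1979, 0.0478]
eef_rot: [179.9, -0.1, 51.3]
ft_force: [4.9, 3.7, 1.0]
gripper_width: 0.109
grasp_force: 39.0
```

```bash
python3 -c "from h import *;cam()"|tail -1
```

```text
cam 2.350 Tz [np.float64(0.401), np.float64(0.401)]
```

```bash
python3 - <<'E'
from h import *
im=get_image("wrist");c=im["color"]
cv2.imwrite("pics/w6.png",cv2.resize(np.clip(c[100:360,90:470].astype(float)*1.6,0,255).astype(np.uint8),None,fx=2.1,fy=2.1,interpolation=cv2.INTER_CUBIC))
E
```

```text
(no output)
```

View pics/w6.png

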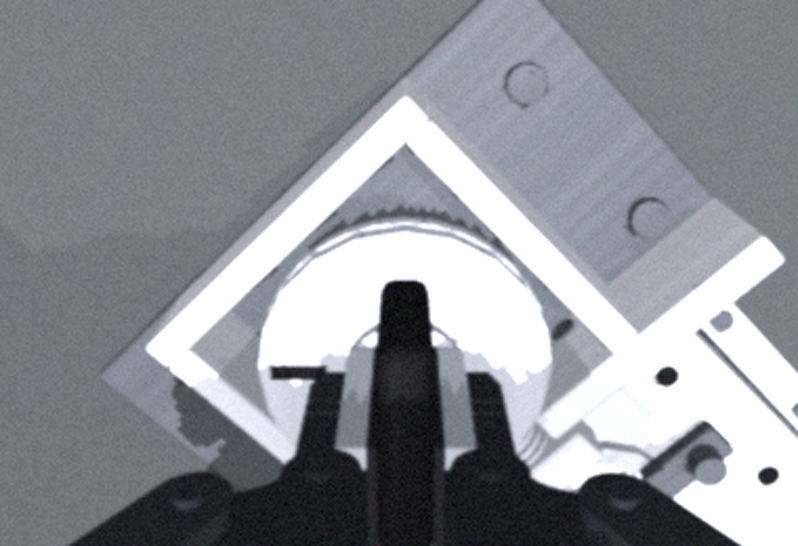

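The engraved line is horizontal at (300,373), so the wing is square in the grip and has not slipped.

Emit:
play_rows(delta_pos=[[0,0,0],[0,0,0],[0,0,0],[0,0,0],[0,0,0],[0,0,0],[0,0,0],[0,0,0]], rot=[[0,0,0],[0,0,0],[0,0,0],[0,0,0],[0,0,0],[0,0,0],[0,0,0],[0,0,0.01]], fingers=[1,1,1,1,1,1,1,1])

```text
time: 34.85
tool_pos: [0.5221, 0.1979, 0.0478]
eef_rot: [179.9, -0.1, 50.8]
ft_force: [4.1, 3.7, 1.4]
gripper_width: 0.11
grasp_force: 39.0
```

```bash
python3 -c "from h import *;cam()"|tail -1
```

```text
cam 2.360 Tz [np.float64(0.431), np.float64(0.431)]
```

Emit:
play_rows(delta_pos=[[0,0,0],[0,0,0],[0,0,0],[0,0,0],[0,0,0],[0,0,0],[0,0,0],[0,0,0]], rot=[[0,0,0],[0,0,0],[0,0,0],[0,0,0],[0,0,0],[0,0,0],[0,0,0],[0,0,0.01]], fingers=[1,1,1,1,1,1,1,1])

```text
time: 35.65
tool_pos: [0.5221, 0.1978, 0.0478]
eef_rot: [179.9, -0.1, 50.2]
ft_force: [4.6, 3.8, 0.9]
gripper_width: 0.108
grasp_force: 39.0
```

```bash
python3 -c "from h import *;cam()"|tail -1
```

```text
cam 2.370 Tz [np.float64(0.425), np.float64(0.425)]
```

The torque is now about 0.42 N m, so the pull is about 33 N, which is snug. I let go and rise.

Emit:
play_rows(delta_pos=[[0,0,0],[0,0,0],[0,0,0],[0,0,0],[0,0,0],[0,0,-2],[0,0,-4],[0,0,-4]], rot=[[0,0,0],[0,0,0],[0,0,0],[0,0,0],[0,0,0],[0,0,0],[0,0,0],[0,0,0]], fingers=[0.6,0.3,0,-0.4,-0.7,-1,-1,-1])

```text
time: 36.45
tool_pos: [0.5202, 0.1973, 0.1476]
eef_rot: [-179.9, 0.1, 50.2]
ft_force: [1.0, 0.7, 0.5]
gripper_width: 1.002
grasp_force: 0.0
```

```bash
python3 - <<'E'
from h import *
st()
im=get_image("wrist");c=im["color"]
cv2.imwrite("pics/w7.png",cv2.resize(c,None,fx=1.42,fy=1.42,interpolation=cv2.INTER_CUBIC))
E
```

```text
t 36.45 front along 0.2238 lat 0.0000 [0.5202 0.1973 0.1476] [-1.7991e+02  1.3000e-01  5.0230e+01] F along 0.6 lat 1.0 z 0.5 T [-0.057 -0.009 -0.006] 1.0021289498515173 0.0
```

View pics/w7.png

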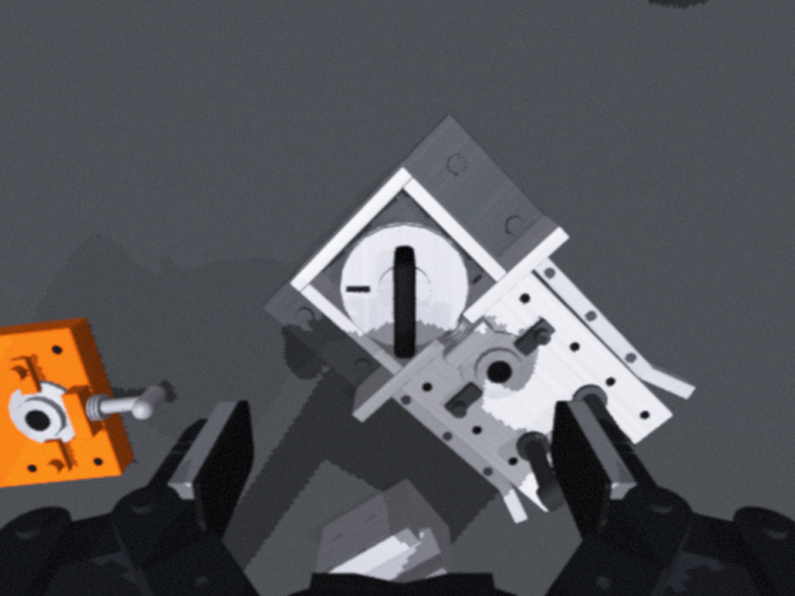

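The plate is up against the wall, the wing (405,300) stayed where I left it, and the gripper is clear. I hand in.

```bash
python3 -c "from rig import *;print(sign_off())"
```

```text
the job is handed in; nothing more can be done
None
```

I slid the plate onto the plungers and turned the cam to about 2.37 rad, where it went firm. The pull is about 33 N, estimated from a noisy wing torque of about 0.42 N m. I then let go and handed the job in at about 36.5 s, with no verdict returned. I moved none of the other gauges.

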